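# Seat two canisters in the vacuum station and hold its pump plunger half way

## Task

Stand the round steel canister and the square green canister upright in the nests of their own shape on the white vacuum station, each set down gently and fully home. Then, with closed fingertips, press the station's black-capped spring plunger half way down (10 mm of its 20 mm, where the white half of its stem has just gone into the collar and the red half still shows), never near the bottom, and finish while still holding it there: do not let go. Leave the steamer, the mortar and the cups where they stand.

Things in the scene. Friction and masses are not known exactly. Their poses are not given: they have to be found in the camera images.
- dock: white vacuum station, fixed: plate 220 (x) x 280 (y) x 20 mm. Origin: centre of its underside. At x = +70 mm, y = 0 the plunger rises from a steel collar (48 mm diameter, top 50 mm above the ledge) on a grey housing (66 x 110 mm, top 38 mm above the ledge). The two nests stand on the plate at x = -40, y = +80 and -80 mm; which is on which side varies
- plunger_top (a point): centre of the flat top of the plunger's black cap (42 mm diameter, 12 mm thick); 84 mm above the ledge when released. Under the cap 22 mm of stem (24 mm diameter) show: the lower 10 mm white, the upper 12 mm red. It moves straight down into the collar
- plunger (a joint): plunger travel in m: 0 released (up), 0.020 bottomed; 0.010 is half way. A spring pushes it back up: about 3 N to start it, 8 N at half way, 13 N at the bottom; it rises again if let go
- round_nest: fixed dark steel ring on the plate: bore 64 mm, outside 82 mm, 16 mm high. Origin: centre of its underside, on the plate's top (20 mm above the ledge), where the canister's underside comes to rest
- square_nest: fixed dark steel square frame on the plate: opening 56 x 56 mm with sides along its x and y axes, outside 74 mm, 16 mm high. Origin: centre of its underside, on the plate's top (20 mm above the ledge), where the canister's underside comes to rest
- round_canister: loose stainless canister, 60 mm diameter, straight side up to 72 mm, domed lid and small black button (rigid) to 91 mm; 0.2 to 0.4 kg. Origin: centre of its underside; z up. Starts upright on the ledge left or right of the station
- square_canister: loose green plastic canister, 52 x 52 mm (sides along its x and y axes), straight side up to 72 mm, white lid to 84 mm and small black button (rigid) to 89 mm; 0.17 to 0.34 kg. Origin: centre of its underside; z up. Starts upright on the ledge on the other side of the station
- steamer: bystander: perforated aluminium steamer tier, 220 mm diameter, 85 mm high, two loop handles along its y axis (270 mm over them). Origin: centre of its underside
- mortar: bystander: white ceramic mortar, 128 mm diameter, 85 mm high, with its pestle leaning in it up to 135 mm. Origin: centre of its underside
- cups: bystander: stack of green plastic nesting cups, 80 mm diameter, 106 mm high. Origin: centre of its underside
Mind the look-alikes: they are no part of the job. What is shaped like the square_canister but blue is not meant. What is shaped like the round_canister but orange is not meant.

How it is judged:
On the way, in this order (a step that is already met when the one before it is completed fails the run):
1. both canisters stand fully home in the nests of their own shape (horizontal distance between round_canister and round_nest below 0.004 m and z of round_canister in the frame of round_nest below 0.003 m and angle between each of round_canister, square_canister's own z axis and vertical below 0.06 rad and horizontal distance between square_canister and square_nest below 0.004 m and z of square_canister in the frame of square_nest below 0.003 m), for 0.2 s.
2. the plunger is held half way (7 to 13 mm) by the fingers (all of step 1 and value of joint plunger between 0.007 and 0.013 m and contact force between the fingers and dock above 3 N), for 0.5 s.
At the end, for the whole second after the job is handed in: Round canister in the round nest and square canister in the square nest: centred within 4 mm, underside within 3 mm of the plate, upright within 0.06 rad; the plunger is held still by the fingers (over 3 N on the station) at 7 to 13 mm of its travel, through the last second (all of step 2 and velocity of joint plunger between -0.01 and 0.01 m/s); the arm keeps its last pose, push and grip.
It fails at once if the plunger is pushed near its bottom (beyond 17.5 mm) (value of joint plunger above 0.0175 m).
It fails at once if the round canister is let fall into its nest (faster than 0.5 m/s within 25 mm of its seat) (horizontal distance between round_canister and round_nest below 0.02 m and z of round_canister in the frame of round_nest below 0.025 m and linear speed of round_canister above 0.5 m/s).
It fails at once if the square canister is let fall into its nest (faster than 0.5 m/s within 25 mm of its seat) (horizontal distance between square_canister and square_nest below 0.02 m and z of square_canister in the frame of square_nest below 0.025 m and linear speed of square_canister above 0.5 m/s).
It fails at once if the steamer, the mortar or the cups are moved more than 20 mm (distance of any of steamer, mortar, cups from where it was at the start of the episode above 0.02 m).
It also fails if it takes over 72 s, if anything falls off the work surface, if the arm or the gripper's body presses on something with over 40 N, if the wrist force passes 120 N, or if a joint passes its speed limit or range.

## Robot

A 6-joint arm with a two-finger parallel gripper is mounted at the origin on the work surface. World frame = base frame: x ahead of the robot, y to its left, z up, the work surface at z = 0. Lengths are in m, angles in rad, forces in N, time in s.
With the tool pointing down it reaches from about 0.375 to 0.9 m from the base axis. Payload 3.1 kg.
Tool frame: the origin (TCP) lies at the very end of the fingers, on their centre line; the grasp point (between the pads) lies 19 mm behind it; z points along the fingers, y is the line along which they close (so a half turn about z gives the same grasp; the last joint's range is limited). The gripper opens to 87 mm and grips with 3 to 60 N. Pads are 19 mm wide; open, the fingers measure 117 mm over their backs; the gripper's body (75 mm by 190 mm) begins 51 mm behind the grasp point.
Start: joints at [0.992, 0.527, 1.433, -0, 1.181, -0.178], TCP at [0.244, 0.575, 0.223] pointing down, gripper open.
Joint ranges: [-3.08, 3.08], [-0.75, 2.2], [0.22, 2.44], [-1.43, 4.57], [0, 2.65], [-2.85, 2.85]. Speed limits (rad/s): [2.79, 2.79, 3.14, 3.14, 3.14, 3.14].

## Interface

Orientations are given as a unit quaternion [w, x, y, z].
In Python, from workcell import bot gives the robot as it stands. The module is installed in compiled form; this text tells all that it offers.
- The arm moves only by the tool play_rows, never from a script. Its argument "moves" is a list of rows, each a list of 3 entries, a list of its own where there are three numbers: the shift along the tool's x, y, z in cm, then the turn, a rotation vector about the tool's x, y, z in rad, then the opening, from 0 (shut) to 1 (fully open). In form: [[[tx, ty, tz], [wx, wy, wz], claw], ...]. A call has 1 to 5 rows; each row is the pose to reach, as a shift and turn from the pose commanded when the call began, along the tool's axes at that moment; what a row does not reach only later rows make up. A row lasts 1/12 s, in which the tool goes at most 41.7 mm and 7.16 degrees, less where a joint would pass 70% of its speed; a pose out of reach is approached as far as the arm can. A call with a gripper value outside its range is refused whole. The fingers move at their own pace and stop on an object; the grip force is fixed at half the most. Time passes only in rows, so rows that repeat a pose let the fingers close. It gives the time, the measured TCP pose, the force, the opening and the grip force at its end, in the units of the state.
- bot.get_state(): the state, without advancing time (a new reading comes with each control period).
- bot.snapshot(name): name is "side" or "top"; returns (picture, depth): 480x640x3 uint8, blue, green, red; 480x640 float32, m along the optical axis (not along the pixel's ray), 0 where there is no reading.
- bot.camera_info(name): a dict with "intrinsics" (3x3 intrinsics, pixels), "dist" ([k1, k2, p1, p2, k3] as OpenCV has them; the pictures are not rectified), "extrinsics" (4x4, takes a point from world to camera coordinates). Camera axes: x right, y up, looking along -z (the intrinsics and any distortion apply to the point x, -y, -z); pixel columns grow to the right and rows downward; lengths in m; the calibration is good to about 2 mm. A picture is of the moment at which its call begins. camera_info takes no time and is no camera call.
- bot.close_job(): hands the job in; it is judged then, once.
The state is a dict: "clock": time; "qpos": joint angles; "joint_velocities": joint speeds; "joint_efforts": joint torques, N m; "tcp_pos": TCP position; "ee_rot": TCP orientation; "contact_force": force on the tool from outside, world axes, zero at the start; "ft_torque": the same for the moment, N m; "width": finger opening in m; "gripper_force": force on a finger pad.
Only numpy, scipy, OpenCV 4.12 (cv2) and the standard library are available. Lean on these libraries where they do the work, as an engineer would, in place of code of your own. Each camera call takes 0.05 s, during which the arm holds its last target. There are 200 camera calls.

## Working session

There is one attempt and no reset: what is moved stays moved. The work goes in short steps, Python scripts to look and compute and a tool call to move; the robot and the scene stay as the last step left them, time stands still between calls to the robot, and variables do not carry over. Pictures are saved under pics/ and viewed, at most 10 in all, crops included, and the job is handed in when it is done.

Besides the shell and the picture viewer there is one more tool, called after "Call:" in YAML: its name, and indented under it one key for each argument. play_rows: Moves the arm, as the interface text tells. Its arguments: {"type":"object","properties":{"moves":{"type":"array","items":{"type":"array"}}},"required":["moves"]}

```bash
mkdir -p pics; cat > h.py <<'E'
import numpy as np, cv2, json
from workcell import bot
def snap(n):
    im,d=bot.snapshot(n); return np.array(im),np.array(d)
def cam(n):
    c=bot.camera_info(n); return np.array(c["intrinsics"],float),np.array(c["dist"],float),np.array(c["extrinsics"],float)
def ray(n,uv):
    K,D,E=cam(n); p=cv2.undistortPoints(np.array(uv,float).reshape(-1,1,2),K,D).reshape(-1,2)
    d=np.c_[p[:,0],-p[:,1],-np.ones(len(p))]; R=E[:3,:3]
    return -R.T@E[:3,3], d@R
def onplane(n,uv,z):
    o,d=ray(n,uv); return o+d*((z-o[2])/d[:,2])[:,None]
def proj(n,P):
    K,D,E=cam(n); q=np.array(P,float).reshape(-1,3)@E[:3,:3].T+E[:3,3]
    q=q*[1,-1,-1]; return cv2.projectPoints(q,np.zeros(3),np.zeros(3),K,D)[0].reshape(-1,2)
def cloud(n,d):
    v,u=np.mgrid[:480,:640]; o,r=ray(n,np.c_[u.ravel(),v.ravel()])
    return (o+r*d.ravel()[:,None]).reshape(480,640,3)
E
python3 - <<'E'
from h import *
for n in("side","top"):
    im,d=snap(n); cv2.imwrite(f"pics/{n}0.png",im); np.savez(f"{n}0.npz",im=im,d=d)
    o,_=ray(n,[[320,240]]);print(n,o,(d>0).mean())
s=bot.get_state();print(s)
E
```

```text
side [ 0.267188   -0.65742266  0.93179972] 0.9960286458333333
top [0.29142494 0.01297355 1.35630886] 0.99607421875
{'clock': 0.1, 'qpos': array([ 9.91501972e-01,  5.28353658e-01,  1.43376407e+00, -1.38673816e-05,
        1.18136530e+00, -1.78453515e-01]), 'joint_velocities': array([-0.00066156, -0.0024575 , -0.00139101, -0.00093731,  0.00208351,
        0.00168453]), 'joint_efforts': array([ 5.11679063e-04, -4.40985382e+01, -1.77150893e+01,  6.34916034e-02,
        5.34199120e-02, -6.18965692e-05]), 'tcp_pos': array([0.24346244, 0.57493263, 0.22168469]), 'ee_rot': array([-3.43643340e-04,  1.99078678e-01,  9.79983054e-01, -8.80527831e-04]), 'contact_force': array([-0.22909932,  0.49994481,  0.04614984]), 'ft_torque': array([ 0.08777549, -0.00499791,  0.00481877]), 'gripper_force': 0.0, 'width': 0.08729856755019616}
```

View pics/top0.png

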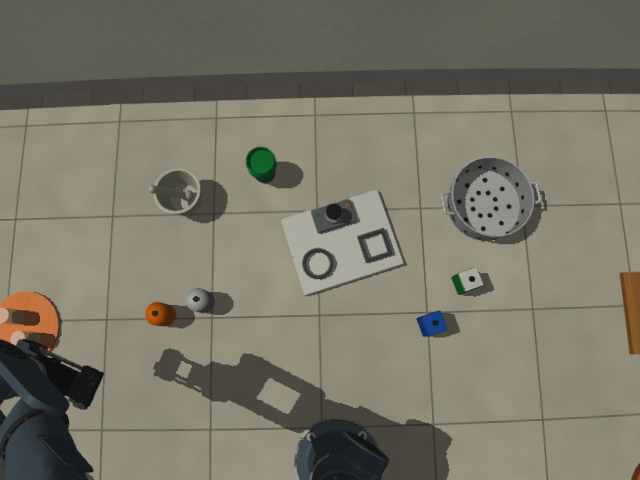

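View pics/side0.png

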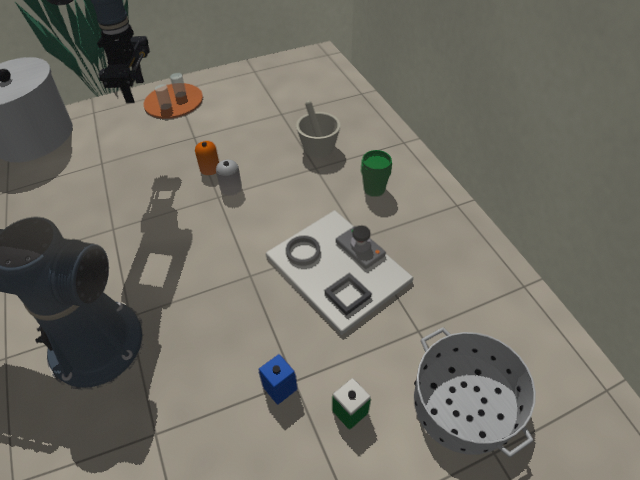

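The top view shows the steel canister at (200,300), the green one at (468,281), the round nest at (320,264), the square nest at (376,246) and the plunger at (334,211). The decoys are orange at (160,314) and blue at (433,323). The side view agrees: steel (228,175), green (351,400), plunger (361,235).

```bash
cat > m.py <<'E'
from h import *
import sys
def fitcircle(p):
    A=np.c_[2*p,np.ones(len(p))]; s=np.linalg.lstsq(A,(p**2).sum(1),rcond=None)[0]; return s[:2],np.sqrt(s[2]+s[0]**2+s[1]**2)
def rect(p):
    r=cv2.minAreaRect((p*1000).astype(np.float32)); return np.array(r[0])/1000,r[1],r[2]
rois={"top":dict(rc=(185,285,216,316),sc=(450,263,488,298),rn=(300,245,340,283),sn=(355,226,397,266),pl=(318,198,352,225),dock=(270,180,415,305)),
"side":dict(rc=(212,155,246,198),sc=(328,375,375,430),rn=(280,230,326,270),sn=(320,270,376,318),pl=(345,222,376,258),dock=(255,200,420,340))}
H=dict(rc=(.066,.095),sc=(.080,.0865),rn=(.032,.039),sn=(.032,.039),pl=(.079,.088),dock=(.017,.023))
def run(names,parts):
  for n in names:
    im,d=snap(n); C=cloud(n,d)
    for k in parts:
        x0,y0,x1,y1=rois[n][k]; P=C[y0:y1,x0:x1].reshape(-1,3); I=im[y0:y1,x0:x1].reshape(-1,3).astype(int)
        m=(P[:,2]>H[k][0])&(P[:,2]<H[k][1]); Q=P[m]
        if len(Q)<8: print(n,k,"few",len(Q),P[:,2].max()); continue
        c,s,a=rect(Q[:,:2]); print(n,k,len(Q),"rect",c.round(4),np.round(s,1),round(a,1),"mean",Q.mean(0).round(4),"zmed",np.median(Q[:,2]).round(4))
        if k in("rc","sc"):
            b=(I.max(1)<60)&(P[:,2]>.07); print("   button",P[b].mean(0).round(4),b.sum(), "zmax",P[:,2].max().round(4))
E
python3 - <<'E'
from m import *
run(["top","side"],["rc","sc","rn","sn","pl","dock"])
E
```

```text
top rc 442 rect [0.412  0.3429] [57.2 59.1] 83.8 mean [0.4109 0.341  0.0809] zmed 0.0816
   button [0.4083 0.3261 0.1284] 30 zmax 1.3563
top sc 306 rect [ 0.4468 -0.35  ] [49.8 51.2] 17.7 mean [ 0.4465 -0.3502  0.0833] zmed 0.0835
   button [ 0.4445 -0.353   0.0852] 24 zmax 1.3563
top rn 230 rect [0.5057 0.0381] [79.1 78.1] 88.7 mean [0.5069 0.038  0.0349] zmed 0.0347
top sn 275 rect [ 0.5509 -0.1148] [74.4 74.4] 16.4 mean [ 0.5509 -0.1162  0.0352] zmed 0.0351
top pl 178 rect [ 0.6339 -0.007 ] [39.9 39.1] 64.0 mean [ 0.6332 -0.0074  0.0831] zmed 0.0829
top dock 4575 rect [ 0.5662 -0.0272] [219.6 279.6] 16.5 mean [ 0.5565 -0.029   0.0197] zmed 0.0197
side rc 329 rect [0.4098 0.3388] [54.8 58.5] 73.4 mean [0.4093 0.3338 0.0808] zmed 0.0821
   button [0.411 0.342 0.091] 18 zmax 0.9318
side sc 640 rect [ 0.4453 -0.3512] [51.5 50.8] 17.8 mean [ 0.4443 -0.3529  0.084 ] zmed 0.084
   button [ 0.4337 -0.3725  0.1159] 95 zmax 0.9318
side rn 316 rect [0.5018 0.0386] [80.3 82.3] 34.3 mean [0.5017 0.0376 0.0361] zmed 0.0363
side sn 457 rect [ 0.5481 -0.1137] [76.4 78.1] 15.2 mean [ 0.548  -0.1157  0.0361] zmed 0.0364
side pl 215 rect [ 0.6306 -0.0067] [43. 39.] 63.7 mean [ 0.6299 -0.0083  0.0844] zmed 0.0845
side dock 5847 rect [ 0.5634 -0.0272] [221.3 284.5] 16.2 mean [ 0.5561 -0.0442  0.0206] zmed 0.0207
```

```bash
cat > g.py <<'E'
from h import *
from scipy.spatial.transform import Rotation as R
import sys
def go(x,y,z,phi=None):
    s=bot.get_state(); q=s["ee_rot"]; M=R.from_quat([q[1],q[2],q[3],q[0]]).as_matrix()
    if phi is None: phi=np.degrees(np.arctan2(M[1,1],M[0,1]))
    a=np.radians(phi); Y=np.array([np.cos(a),np.sin(a),0]); Z=np.array([0,0,-1.]); X=np.cross(Y,Z)
    T=np.c_[X,Y,Z]; t=M.T@(np.array([x,y,z])-s["tcp_pos"])*100; w=R.from_matrix(M.T@T).as_rotvec()
    print("clock",round(s["clock"],2),"tcp",s["tcp_pos"].round(4),"phi",round(phi,1),"shift",t.round(2),"rot",w.round(3),"width",round(s["width"],4),"F",s["contact_force"].round(1))
if __name__=="__main__": go(*map(float,sys.argv[1:]))
E
python3 g.py .411 .3425 .15; python3 g.py .411 .3425 .033
```

```text
clock 0.2 tcp [0.2436 0.5751 0.2219] phi 67.0 shift [-24.49 -14.87   7.21] rot [-0.001 -0.    -0.   ] width 0.0871 F [ 0.7 -0.  -0.3]
clock 0.2 tcp [0.2436 0.5751 0.2219] phi 67.0 shift [-24.5  -14.86  18.91] rot [-0.001 -0.    -0.   ] width 0.0871 F [ 0.7 -0.  -0.3]
```

Call:
play_rows:
  moves:
    - [[-2,-1.2,0],[0,0,0],1]
    - [[-5,-3.1,0],[0,0,0],1]
    - [[-8,-4.9,1],[0,0,0],1]
    - [[-11,-6.7,2],[0,0,0],1]
    - [[-14,-8.5,3],[0,0,0],1]

```text
clock: 0.62
tcp_pos: [0.3401, 0.4414, 0.1923]
ee_rot: [0.0, 0.199, 0.98, 0.0]
contact_force: [0.5, 0.1, -0.5]
width: 0.087
gripper_force: 0.0
```

Call:
play_rows:
  moves:
    - [[-3,-1.8,1],[0,0,0],1]
    - [[-6,-3.6,2],[0,0,0],1]
    - [[-8.5,-5.2,3],[0,0,0],1]
    - [[-10.5,-6.4,4.2],[0,0,0],1]
    - [[-10.5,-6.4,4.2],[0,0,0],1]

```text
clock: 1.03
tcp_pos: [0.4128, 0.3389, 0.1486]
ee_rot: [-0.001, 0.201, 0.98, -0.002]
contact_force: [-0.6, -0.9, 0.1]
width: 0.0869
gripper_force: 0.0
```

```bash
python3 g.py .411 .3425 .033; python3 - <<'E'
from m import *
H["rc"]=(.075,.095)
im,d=snap("top");cv2.imwrite("pics/t1.png",im[230:400,80:300]); im,d=snap("side");cv2.imwrite("pics/s1.png",im[90:260,130:350])
a=np.hstack([cv2.imread("pics/t1.png"),cv2.imread("pics/s1.png")]);cv2.imwrite("pics/v1.png",cv2.resize(a,(800,309)))
E
```

```text
clock 1.03 tcp [0.4128 0.3389 0.1486] phi 66.8 shift [ 0.29  0.3  11.56] rot [-0.004 -0.001 -0.   ] width 0.0869 F [-0.6 -0.9  0.1]
```

View pics/v1.png

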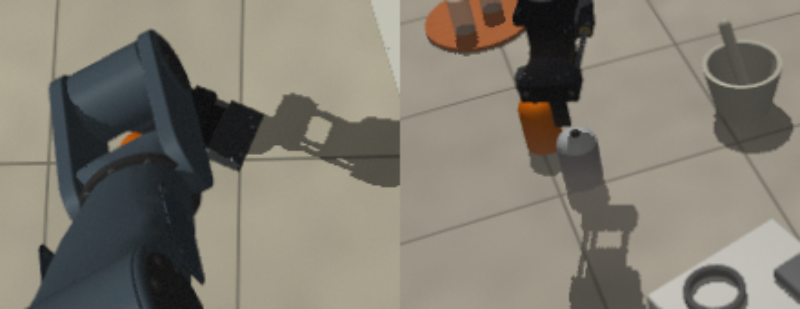

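The crop shows the gripper above and just behind the steel canister (side crop, 578,135). In the top view the arm hides the canister. I'll check the TCP projection before descending.

```bash
python3 - <<'E'
from h import *
s=bot.get_state();t=s["tcp_pos"];q=proj("side",[t,[.411,.3425,.091],[.411,.3425,0.]])
print(q, (q-[130,90])*800/440-[0,0]+[400,0])
E
python3 g.py .411 .3425 .033
```

```text
[[222.4404874  145.47847252]
 [225.82869488 163.16772045]
 [230.96532471 188.33963772]] [[568.07361345 100.86995003]
 [574.23399068 133.032219  ]
 [583.57331766 178.79934131]]
clock 1.13 tcp [0.4114 0.342  0.1501] phi 66.9 shift [ 0.04  0.04 11.71] rot [-0.001 -0.001 -0.   ] width 0.0869 F [-1.3  0.1  1. ]
```

Call:
play_rows:
  moves:
    - [[0,0,2],[0,0,0],1]
    - [[0,0,5],[0,0,0],1]
    - [[0,0,8],[0,0,0],1]
    - [[0,0,10.7],[0,0,0],1]
    - [[0,0,11.7],[0,0,0],1]

```text
clock: 1.55
tcp_pos: [0.4089, 0.3431, 0.0311]
ee_rot: [-0.002, 0.198, 0.98, -0.001]
contact_force: [-0.3, -0.3, -0.1]
width: 0.0872
gripper_force: 0.0
```

Call:
play_rows:
  moves:
    - [[0,0,0],[0,0,0],1]
    - [[0,0,0],[0,0,0],0.5]
    - [[0,0,0],[0,0,0],0.5]
    - [[0,0,0],[0,0,0],0.5]
    - [[0,0,0],[0,0,0],0.5]

```text
clock: 1.97
tcp_pos: [0.4122, 0.3433, 0.0351]
ee_rot: [0.001, 0.199, 0.98, 0.001]
contact_force: [0.1, 0.4, 0.7]
width: 0.0681
gripper_force: 0.0
```

Call:
play_rows:
  moves:
    - [[0,0,0],[0,0,0],0.5]
    - [[0,0,0],[0,0,0],0.5]
    - [[0,0,0],[0,0,0],0.5]
    - [[0,0,0],[0,0,0],0.5]

```text
clock: 2.3
tcp_pos: [0.4126, 0.3436, 0.0348]
ee_rot: [0.001, 0.199, 0.98, 0.001]
contact_force: [0.2, 1.2, 7.1]
width: 0.059
gripper_force: 30.0
```

```bash
python3 g.py .5045 .0382 .11
```

```text
clock 2.3 tcp [0.4126 0.3436 0.0348] phi 67.0 shift [-20.41 -24.5   -7.56] rot [ 0.003  0.002 -0.   ] width 0.059 F [0.2 1.2 7.1]
```

Call:
play_rows:
  moves:
    - [[0,0,-1.5],[0,0,0],0.5]
    - [[0,0,-4],[0,0,0],0.5]
    - [[-1,-1.2,-6.5],[0,0,0],0.5]
    - [[-3,-3.6,-8.5],[0,0,0],0.5]
    - [[-5,-6,-9],[0,0,0],0.5]

```text
clock: 2.72
tcp_pos: [0.4348, 0.2681, 0.126]
ee_rot: [0.002, 0.198, 0.98, 0.001]
contact_force: [1.6, -0.1, -4.0]
width: 0.0597
gripper_force: 30.0
```

Call:
play_rows:
  moves:
    - [[-2.2,-2.6,0],[0,0,0],0.5]
    - [[-4.4,-5.2,0],[0,0,0],0.5]
    - [[-6.6,-7.8,0],[0,0,0],0.5]
    - [[-8.8,-10.4,0],[0,0,0],0.5]
    - [[-11,-13,0],[0,0,0],0.5]

```text
clock: 3.13
tcp_pos: [0.4834, 0.1036, 0.1231]
ee_rot: [-0.001, 0.199, 0.98, -0.0]
contact_force: [0.5, 1.1, -3.0]
width: 0.0594
gripper_force: 30.0
```

Call:
play_rows:
  moves:
    - [[-2,-2.4,0],[0,0,0],0.5]
    - [[-3.4,-4.2,0],[0,0,0],0.5]
    - [[-4.4,-5.4,0],[0,0,0],0.5]
    - [[-4.4,-5.4,0],[0,0,0],0.5]
    - [[-4.4,-5.4,0],[0,0,0],0.5]

```text
clock: 3.55
tcp_pos: [0.5031, 0.0377, 0.123]
ee_rot: [-0.001, 0.2, 0.98, 0.0]
contact_force: [-0.1, 0.8, -3.6]
width: 0.0592
gripper_force: 30.0
```

```bash
python3 g.py .5045 .0382 .09; python3 - <<'E'
from h import *
im,d=snap("side");cv2.imwrite("pics/v2.png",cv2.resize(im[120:320,220:460],(720,600))); np.savez("v2.npz",im=im,d=d)
im,d=snap("top");np.savez("v2t.npz",im=im,d=d)
E
python3 g.py .5045 .0382 .09
```

```text
clock 3.55 tcp [0.5031 0.0377 0.123 ] phi 66.9 shift [-0.12  0.1   3.3 ] rot [-0.    -0.002 -0.   ] width 0.0592 F [-0.1  0.8 -3.6]
clock 3.65 tcp [0.5025 0.0391 0.1231] phi 67.0 shift [-0.23 -0.01  3.31] rot [-0.    -0.003 -0.   ] width 0.0591 F [ 0.5  0.3 -4.2]
```

View pics/v2.png

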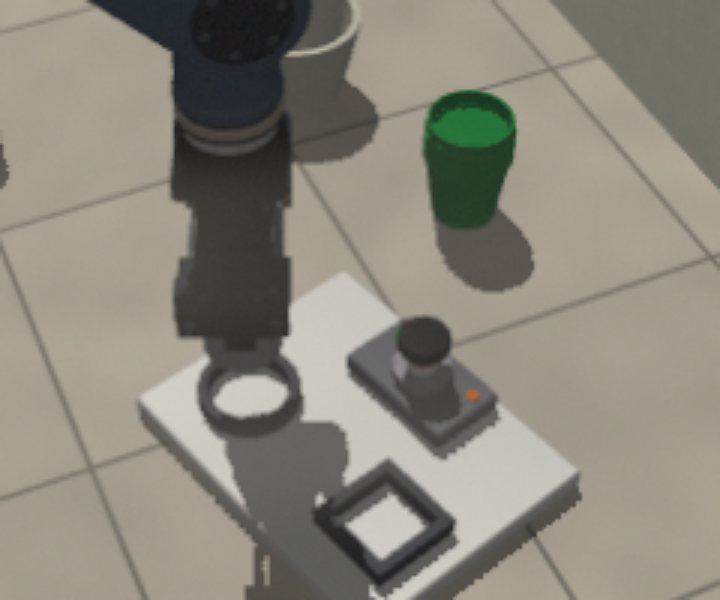

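The side crop shows the gripper in front of the round nest. The canister's lower end is at about (240,350), just behind the ring at (250,390). I'll measure the visible canister points against the ring.

```bash
python3 - <<'E'
from m import *
f=np.load("v2.npz");im,d=f["im"],f["d"];C=cloud("side",d)
P=C[200:262,270:340].reshape(-1,3);I=im[200:262,270:340].reshape(-1,3)
for lo in np.arange(.080,.125,.006):
    m=(P[:,2]>lo)&(P[:,2]<lo+.006)&(np.hypot(P[:,0]-.503,P[:,1]-.038)<.06);Q=P[m]
    if len(Q)>3: print(round(lo,3),len(Q),"x",Q[:,0].min().round(4),Q[:,0].max().round(4)," y",Q[:,1].min().round(4),Q[:,1].max().round(4),"col",I[m].mean(0).round())
for n,C in(("side",C),("top",cloud("top",np.load("v2t.npz")["d"]))):
  P=C.reshape(-1,3)
  m=(P[:,2]>.033)&(P[:,2]<.039)&(np.hypot(P[:,0]-.503,P[:,1]-.038)<.06);Q=P[m][:,:2]
  if len(Q)<9: print(n,len(Q));continue
  print(n,len(Q),"ring rect",rect(Q))
m=(im.max(2)>0)
for r in range(228,246,2): print(r,[ (c,int(im[r,c].mean()),round(float(C2[1]),3),round(float(C2[2]),3)) for c in range(282,324,4) for C2 in [cloud("side",d)[r,c]]])
E
```

```text
0.086 16 x 0.472 0.5265  y 0.01 0.0348 col [75. 76. 77.]
0.092 47 x 0.4704 0.5265  y 0.0077 0.0366 col [75. 75. 77.]
0.098 42 x 0.4708 0.5216  y 0.0068 0.0434 col [72. 73. 75.]
0.104 44 x 0.4706 0.5218  y 0.0078 0.042 col [70. 71. 72.]
0.11 30 x 0.471 0.5177  y 0.0082 0.0349 col [66. 67. 68.]
0.116 17 x 0.4736 0.5124  y 0.0078 0.0281 col [65. 66. 67.]
0.122 17 x 0.476 0.5061  y -0.0016 0.021 col [53. 56. 57.]
side 224 ring rect (array([0.50048788, 0.03234816]), (69.1301040649414, 80.57833862304688), 70.89068603515625)
top 0
228 [(282, 64, -0.028, 0.204), (286, 55, -0.032, 0.205), (290, 53, -0.036, 0.206), (294, 53, -0.041, 0.208), (298, 52, -0.041, 0.205), (302, 52, -0.044, 0.204), (306, 50, -0.048, 0.205), (310, 54, -0.051, 0.205), (314, 52, -0.054, 0.205), (318, 197, 0.094, 0.022), (322, 198, 0.089, 0.022)]
230 [(282, 60, -0.027, 0.197), (286, 53, -0.034, 0.201), (290, 51, -0.036, 0.2), (294, 51, -0.039, 0.2), (298, 50, -0.042, 0.2), (302, 51, -0.045, 0.2), (306, 50, -0.049, 0.2), (310, 49, -0.05, 0.197), (314, 50, -0.055, 0.2), (318, 199, 0.09, 0.019), (322, 198, 0.086, 0.018)]
23
[... 1269 characters left out ...]
 0.008, 0.103), (306, 70, 0.007, 0.1), (310, 63, 0.056, 0.033), (314, 81, 0.052, 0.034), (318, 199, 0.058, 0.022), (322, 200, 0.055, 0.02)]
242 [(282, 188, 0.086, 0.023), (286, 204, 0.082, 0.023), (290, 80, 0.065, 0.039), (294, 66, 0.02, 0.091), (298, 72, 0.015, 0.093), (302, 71, 0.01, 0.095), (306, 76, 0.008, 0.092), (310, 53, 0.06, 0.022), (314, 66, 0.047, 0.033), (318, 144, 0.053, 0.02), (322, 199, 0.048, 0.022)]
244 [(282, 204, 0.082, 0.02), (286, 174, 0.066, 0.036), (290, 65, 0.063, 0.034), (294, 69, 0.072, 0.018), (298, 89, 0.065, 0.023), (302, 89, 0.063, 0.021), (306, 95, 0.059, 0.021), (310, 93, 0.053, 0.023), (314, 51, 0.044, 0.03), (318, 96, 0.033, 0.039), (322, 199, 0.042, 0.022)]
```

```bash
cat >> m.py <<'E'
from scipy.optimize import least_squares
def fixcirc(Q,r,c0):
    return least_squares(lambda c:np.hypot(Q[:,0]-c[0],Q[:,1]-c[1])-r,c0,loss="soft_l1",f_scale=.001)
def fitcan(C,c0,zlo,zhi,r=.030,tol=.006):
    P=C.reshape(-1,3); c=np.array(c0,float)
    for _ in range(4):
        h=np.hypot(P[:,0]-c[0],P[:,1]-c[1]); m=(P[:,2]>zlo)&(P[:,2]<zhi)&(abs(h-r)<tol); s=fixcirc(P[m],r,c); c=s.x
    return c.round(4),m.sum(),np.abs(s.fun).mean().round(5)
E
python3 - <<'E'
from m import *
C=cloud("side",np.load("v2.npz")["d"]);print(fitcan(C,(.502,.038),.088,.12),fitcan(C,(.502,.038),.088,.105))
C=cloud("side",np.load("side0.npz")["d"]);print("init",fitcan(C,(.411,.342),.01,.065))
print("plate rings: outer",[fitcan(C,(.502,.038),.022,.034,.041,.004),fitcan(C,(.502,.038),.022,.034,.032,.004)])
print("can on plate z offset", bot.get_state()["tcp_pos"])
E
```

```text
(array([0.5007, 0.0393]), np.int64(193), np.float64(0.00084)) (array([0.5007, 0.0394]), np.int64(110), np.float64(0.00079))
init (array([0.411 , 0.3453]), np.int64(357), np.float64(0.00134))
plate rings: outer [(array([0.5029, 0.0399]), np.int64(126), np.float64(0.00118)), (array([0.5035, 0.0393]), np.int64(97), np.float64(0.0011))]
can on plate z offset [0.50250141 0.03911706 0.12308933]
```

Call:
play_rows:
  moves:
    - [[-0.19,0.05,1],[0,0,0],0.5]
    - [[-0.19,0.05,2.5],[0,0,0],0.5]
    - [[-0.19,0.05,4],[0,0,0],0.5]
    - [[-0.19,0.05,4.6],[0,0,0],0.5]
    - [[-0.19,0.05,4.6],[0,0,0],0.5]

```text
clock: 4.07
tcp_pos: [0.5041, 0.0392, 0.0757]
ee_rot: [-0.002, 0.198, 0.98, -0.0]
contact_force: [-0.1, -0.5, -3.6]
width: 0.0594
gripper_force: 30.0
```

```bash
python3 - <<'E'
from m import *
from g import go
im,d=snap("side");C=cloud("side",d);print(fitcan(C,(.502,.038),.045,.08))
go(.5045,.0382,.055)
cv2.imwrite("pics/v3.png",cv2.resize(im[210:290,260:350],(720,600)))
E
```

```text
(array([0.5016, 0.0407]), np.int64(142), np.float64(0.00089))
clock 4.12 tcp [0.5049 0.039  0.0766] phi 67.1 shift [ 0.   -0.09  2.16] rot [-0.001 -0.003 -0.   ] width 0.0595 F [-0.6  0.5 -4.2]
```

View pics/v3.png

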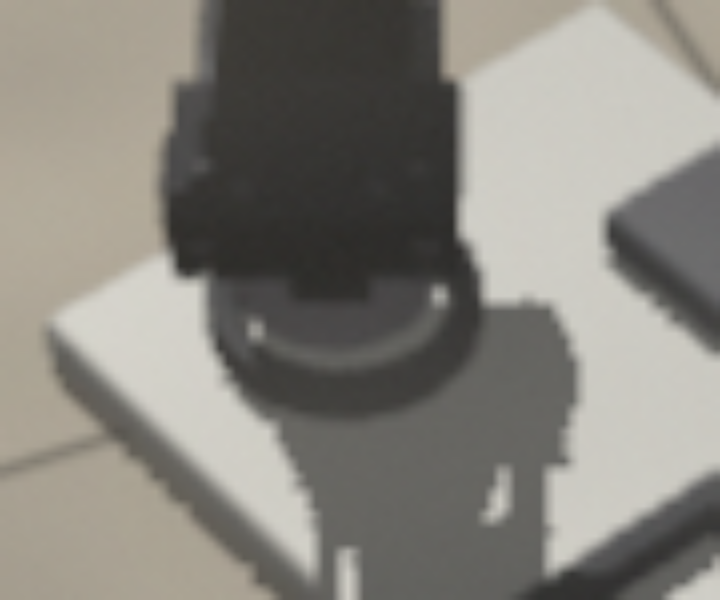

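The side crop shows the canister low over the ring. The plate shows as a crescent between (255,325) and (440,295), and the canister sits slightly left of and behind centre. I'll correct by about 1.2 mm in x and y, then descend slowly.

Call:
play_rows:
  moves:
    - [[-0.15,-0.06,0],[0,0,0],0.5]
    - [[-0.15,-0.06,0.2],[0,0,0],0.5]
    - [[-0.15,-0.06,0.4],[0,0,0],0.5]
    - [[-0.15,-0.06,0.6],[0,0,0],0.5]
    - [[-0.15,-0.06,0.8],[0,0,0],0.5]

```text
clock: 4.53
tcp_pos: [0.5072, 0.037, 0.0697]
ee_rot: [0.0, 0.199, 0.98, 0.0]
contact_force: [-0.1, -0.5, -2.6]
width: 0.0595
gripper_force: 30.0
```

```bash
python3 - <<'E'
from m import *
from g import go
im,d=snap("side");C=cloud("side",d);print(fitcan(C,(.502,.038),.045,.08))
go(.5045,.0382,.055)
E
```

```text
(array([0.5044, 0.0384]), np.int64(98), np.float64(0.00093))
clock 4.58 tcp [0.5069 0.037  0.0693] phi 67.0 shift [0.27 0.02 1.43] rot [-0. -0. -0.] width 0.0592 F [ 0.5  0.4 -3.9]
```

Call:
play_rows:
  moves:
    - [[0.08,0.04,0.1],[0,0,0],0.5]
    - [[0.08,0.04,0.25],[0,0,0],0.5]
    - [[0.08,0.04,0.4],[0,0,0],0.5]
    - [[0.08,0.04,0.4],[0,0,0],0.5]

```text
clock: 4.92
tcp_pos: [0.5062, 0.0377, 0.0653]
ee_rot: [-0.0, 0.199, 0.98, -0.0]
contact_force: [-0.9, -0.8, -3.5]
width: 0.059
gripper_force: 30.0
```

Call:
play_rows:
  moves:
    - [[0,0,0.15],[0,0,0],0.5]
    - [[0,0,0.3],[0,0,0],0.5]
    - [[0,0,0.45],[0,0,0],0.5]
    - [[0,0,0.6],[0,0,0],0.5]
    - [[0,0,0.6],[0,0,0],0.5]

```text
clock: 5.33
tcp_pos: [0.5062, 0.0377, 0.0592]
ee_rot: [-0.0, 0.199, 0.98, -0.0]
contact_force: [0.3, 0.2, -3.0]
width: 0.0593
gripper_force: 30.0
```

Call:
play_rows:
  moves:
    - [[0,0,0.1],[0,0,0],0.5]
    - [[0,0,0.2],[0,0,0],0.5]
    - [[0,0,0.3],[0,0,0],0.5]
    - [[0,0,0.3],[0,0,0],0.5]
    - [[0,0,0.3],[0,0,0],0.5]

```text
clock: 5.75
tcp_pos: [0.5064, 0.0377, 0.0565]
ee_rot: [-0.0, 0.199, 0.98, -0.0]
contact_force: [-0.5, 0.4, -4.0]
width: 0.0592
gripper_force: 30.0
```

Call:
play_rows:
  moves:
    - [[0,0,0.08],[0,0,0],0.5]
    - [[0,0,0.16],[0,0,0],0.5]
    - [[0,0,0.24],[0,0,0],0.5]
    - [[0,0,0.24],[0,0,0],0.5]

```text
clock: 6.08
tcp_pos: [0.5065, 0.0377, 0.0549]
ee_rot: [0.0, 0.199, 0.98, -0.0]
contact_force: [-2.0, -0.3, 3.6]
width: 0.0593
gripper_force: 30.0
```

Contact: the force rose to +3.6 N at the expected height, so the canister is home. Releasing and lifting.

Call:
play_rows:
  moves:
    - [[0,0,-0.05],[0,0,0],0.9]
    - [[0,0,-0.05],[0,0,0],1]
    - [[0,0,-0.05],[0,0,0],1]
    - [[0,0,-0.05],[0,0,0],1]
    - [[0,0,-0.05],[0,0,0],1]

```text
clock: 6.5
tcp_pos: [0.5066, 0.0377, 0.0547]
ee_rot: [0.0, 0.199, 0.98, 0.0]
contact_force: [1.0, -0.6, 0.5]
width: 0.083
gripper_force: 0.0
```

Call:
play_rows:
  moves:
    - [[0,0,-1.5],[0,0,0],1]
    - [[0,0,-4],[0,0,0],1]
    - [[0,0,-7],[0,0,0],1]
    - [[0,0,-9.5],[0,0,0],1]
    - [[0,0,-11],[0,0,0],1]

```text
clock: 6.92
tcp_pos: [0.5075, 0.0376, 0.1671]
ee_rot: [0.002, 0.199, 0.98, 0.0]
contact_force: [0.6, -0.3, 0.0]
width: 0.0871
gripper_force: 0.0
```

```bash
python3 - <<'E'
from m import *
from g import go
go(.446,-.3505,.15,17.7)
im,d=snap("side");C=cloud("side",d);print(fitcan(C,(.504,.038),.045,.085))
run(["side"],["sc"])
P=C[200:275,265:345].reshape(-1,3);m=(np.hypot(P[:,0]-.504,P[:,1]-.038)<.03);print("ztop",np.sort(P[m][:,2])[-8:].round(3))
E
```

```text
clock 6.92 tcp [0.5075 0.0376 0.1671] phi 17.7 shift [ -9.47 -38.14   1.71] rot [0.002 0.003 0.861] width 0.0871 F [ 0.6 -0.3  0. ]
(array([0.5038, 0.0392]), np.int64(280), np.float64(0.00084))
side sc 639 rect [ 0.4452 -0.3512] [51.8 50.4] 17.5 mean [ 0.4443 -0.3527  0.084 ] zmed 0.0841
   button [ 0.4413 -0.3584  0.0813] 79 zmax 0.9318
ztop [0.112 0.112 0.112 0.112 0.112 0.113 0.113 0.115]
```

Call:
play_rows:
  moves:
    - [[-0.5,-2,-0.5],[0,0,0.08],1]
    - [[-1.3,-5.5,-0.5],[0,0,0.18],1]
    - [[-2.3,-9.3,-0.5],[0,0,0.28],1]
    - [[-3.3,-13.1,-0.5],[0,0,0.38],1]
    - [[-4.2,-16.9,-0.5],[0,0,0.48],1]

```text
clock: 7.43
tcp_pos: [0.4782, -0.1354, 0.1684]
ee_rot: [-0.001, 0.428, 0.904, 0.0]
contact_force: [1.0, -0.5, -0.4]
width: 0.0872
gripper_force: 0.0
```

```bash
python3 g.py .446 -.3505 .15 17.7
```

```text
clock 7.43 tcp [ 0.4782 -0.1354  0.1684] phi 17.7 shift [-14.61 -16.11   1.83] rot [-0.001 -0.002  0.377] width 0.0872 F [ 1.  -0.5 -0.4]
```

Call:
play_rows:
  moves:
    - [[-2.6,-2.8,0],[0,0,0.1],1]
    - [[-5.3,-5.8,0],[0,0,0.2],1]
    - [[-8,-8.8,0],[0,0,0.3],1]
    - [[-10.7,-11.8,0.5],[0,0,0.377],1]
    - [[-13,-14.3,1],[0,0,0.377],1]

```text
clock: 7.85
tcp_pos: [0.4505, -0.3281, 0.1583]
ee_rot: [-0.0, 0.59, 0.807, -0.0]
contact_force: [0.1, 0.1, -0.8]
width: 0.0869
gripper_force: 0.0
```

Call:
play_rows:
  moves:
    - [[-0.8,-2,0.5],[0,0,0],1]
    - [[-0.8,-2,0.5],[0,0,0],1]
    - [[-0.8,-2,0.5],[0,0,0],1]

```text
clock: 8.1
tcp_pos: [0.4335, -0.3392, 0.1528]
ee_rot: [-0.002, 0.589, 0.808, 0.001]
contact_force: [-0.1, 0.5, -0.2]
width: 0.0867
gripper_force: 0.0
```

```bash
python3 g.py .446 -.3505 .033 17.7
```

```text
clock 8.1 tcp [ 0.4335 -0.3392  0.1528] phi 17.7 shift [-1.51  0.86 11.97] rot [-0.001 -0.004  0.001] width 0.0867 F [-0.1  0.5 -0.2]
```

Call:
play_rows:
  moves:
    - [[-1.5,0.86,0],[0,0,0],1]
    - [[-1.5,0.86,0],[0,0,0],1]
    - [[-1.5,0.86,0],[0,0,0],1]

```text
clock: 8.35
tcp_pos: [0.4485, -0.3499, 0.1543]
ee_rot: [-0.0, 0.588, 0.809, 0.0]
contact_force: [0.2, -0.6, -0.5]
width: 0.087
gripper_force: 0.0
```

```bash
python3 - <<'E'
from h import *
im,d=snap("side");cv2.imwrite("pics/v4.png",cv2.resize(im[300:460,250:450],(750,600)))
E
python3 g.py .446 -.3507 .033 17.7
```

```text
clock 8.4 tcp [ 0.4479 -0.3493  0.1543] phi 17.7 shift [-0.09 -0.22 12.13] rot [-0.    -0.002  0.006] width 0.0869 F [ 0.2 -0.6 -0.2]
```

View pics/v4.png

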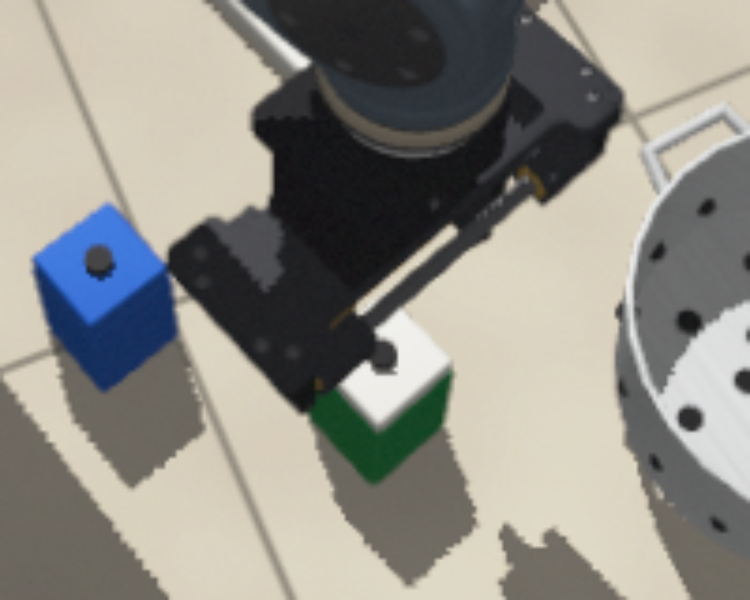

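The side crop shows the green canister at (380,400) between the opened fingers, with its faces aligned to the gripper. The blue decoy at (105,300) and the steamer are clear. Descending.

Call:
play_rows:
  moves:
    - [[-0.09,-0.22,2],[0,0,0.006],1]
    - [[-0.09,-0.22,5],[0,0,0.006],1]
    - [[-0.09,-0.22,8],[0,0,0.006],1]
    - [[-0.09,-0.22,11],[0,0,0.006],1]
    - [[-0.09,-0.22,12.1],[0,0,0.006],1]

```text
clock: 8.82
tcp_pos: [0.4441, -0.3491, 0.0304]
ee_rot: [-0.004, 0.59, 0.807, 0.001]
contact_force: [-0.7, 0.8, -1.3]
width: 0.0869
gripper_force: 0.0
```

Call:
play_rows:
  moves:
    - [[0,0,0],[0,0,0],1]
    - [[0,0,0],[0,0,0],0.4]
    - [[0,0,0],[0,0,0],0.4]
    - [[0,0,0],[0,0,0],0.4]
    - [[0,0,0],[0,0,0],0.4]

```text
clock: 9.23
tcp_pos: [0.4468, -0.3533, 0.0353]
ee_rot: [0.002, 0.591, 0.807, -0.0]
contact_force: [-0.2, -0.6, -0.4]
width: 0.0678
gripper_force: 0.0
```

Call:
play_rows:
  moves:
    - [[0,0,0],[0,0,0],0.4]
    - [[0,0,0],[0,0,0],0.4]
    - [[0,0,0],[0,0,0],0.4]
    - [[0,0,0],[0,0,0],0.4]
    - [[0,0,0],[0,0,0],0.4]

```text
clock: 9.65
tcp_pos: [0.4464, -0.3528, 0.0344]
ee_rot: [0.001, 0.591, 0.807, -0.0]
contact_force: [0.7, 1.1, 5.1]
width: 0.0517
gripper_force: 30.0
```

```bash
python3 g.py .5495 -.1152 .123 16.4
```

```text
clock 9.65 tcp [ 0.4464 -0.3528  0.0344] phi 16.4 shift [19.53 17.02 -8.87] rot [0.001 0.001 0.021] width 0.0517 F [0.7 1.1 5.1]
```

Call:
play_rows:
  moves:
    - [[0,0,-1.5],[0,0,0],0.4]
    - [[0,0,-4],[0,0,0],0.4]
    - [[1,0.9,-6.5],[0,0,0.01],0.4]
    - [[3,2.6,-8.5],[0,0,0.02],0.4]
    - [[5.3,4.6,-8.9],[0,0,0.021],0.4]

```text
clock: 10.07
tcp_pos: [0.4753, -0.2902, 0.1255]
ee_rot: [0.003, 0.6, 0.8, -0.001]
contact_force: [0.2, 0.7, -1.0]
width: 0.0518
gripper_force: 30.0
```

Call:
play_rows:
  moves:
    - [[2.5,2.2,0],[0,0,0],0.4]
    - [[5,4.4,0],[0,0,0],0.4]
    - [[7.5,6.6,0],[0,0,0],0.4]
    - [[10,8.8,0],[0,0,0],0.4]
    - [[12,10.5,0],[0,0,0],0.4]

```text
clock: 10.48
tcp_pos: [0.5408, -0.1408, 0.1221]
ee_rot: [-0.001, 0.599, 0.801, 0.0]
contact_force: [-0.3, -0.2, -1.5]
width: 0.0519
gripper_force: 30.0
```

```bash
python3 g.py .5495 -.117 .11 16.4
```

```text
clock 10.48 tcp [ 0.5408 -0.1408  0.1221] phi 16.4 shift [2.03 1.51 1.21] rot [-0.001 -0.001  0.001] width 0.0519 F [-0.3 -0.2 -1.5]
```

Call:
play_rows:
  moves:
    - [[1.4,1,1],[0,0,0],0.4]
    - [[2,1.5,2],[0,0,0],0.4]
    - [[2,1.5,2.8],[0,0,0],0.4]
    - [[2,1.5,2.8],[0,0,0],0.4]
    - [[2,1.5,2.8],[0,0,0],0.4]

```text
clock: 10.9
tcp_pos: [0.5484, -0.1208, 0.0936]
ee_rot: [-0.001, 0.599, 0.8, -0.001]
contact_force: [0.4, -0.2, -1.9]
width: 0.052
gripper_force: 30.0
```

```bash
python3 - <<'E'
from m import *
from g import go
im,d=snap("side");np.savez("v5.npz",im=im,d=d);C=cloud("side",d)
go(.5495,-.117,.055,16.4)
hsv=cv2.cvtColor(im,cv2.COLOR_BGR2HSV)
g=cv2.inRange(hsv,(40,80,20),(90,255,255))>0
P=C[g]; m=(np.hypot(P[:,0]-.55,P[:,1]+.115)<.06)&(P[:,2]>.06); Q=P[m]
a=np.radians(16.4);e1=np.array([np.cos(a),np.sin(a)]);e2=np.array([-np.sin(a),np.cos(a)])
def pc(q): 
    q=q-np.array([.549,-.1152]);return np.c_[q@e1,q@e2]
u=pc(Q[:,:2]);print(len(Q),"z",Q[:,2].min(),Q[:,2].max(),"u pct",np.percentile(u[:,0],[0,2,50,98,100]).round(4),"v pct",np.percentile(u[:,1],[0,2,10,30,50,98,100]).round(4))
cv2.imwrite("pics/v5.png",cv2.resize(im[235:335,300:400],(600,600)))
D=np.load("side0.npz");C0=cloud("side",D["d"])[270:318,320:376].reshape(-1,3);m=(C0[:,2]>.032)&(C0[:,2]<.039);u=pc(C0[m][:,:2]);print("nest u",np.percentile(u[:,0],[1,4,96,99]).round(4),"v",np.percentile(u[:,1],[1,4,96,99]).round(4))
E
```

```text
clock 10.95 tcp [ 0.5489 -0.1212  0.0942] phi 16.4 shift [0.38 0.18 3.92] rot [-0.001 -0.    -0.002] width 0.0517 F [-0.3 -0.  -1.6]
333 z 0.06278558224598274 0.4091358882219348 u pct [-0.0311 -0.0308 -0.0164  0.0184  0.0551] v pct [-0.0343 -0.029  -0.0284 -0.0278 -0.0273 -0.0016  0.0159]
nest u [-0.038  -0.0373  0.0357  0.0369] v [-0.0363 -0.0358  0.0367  0.0384]
```

View pics/v5.png

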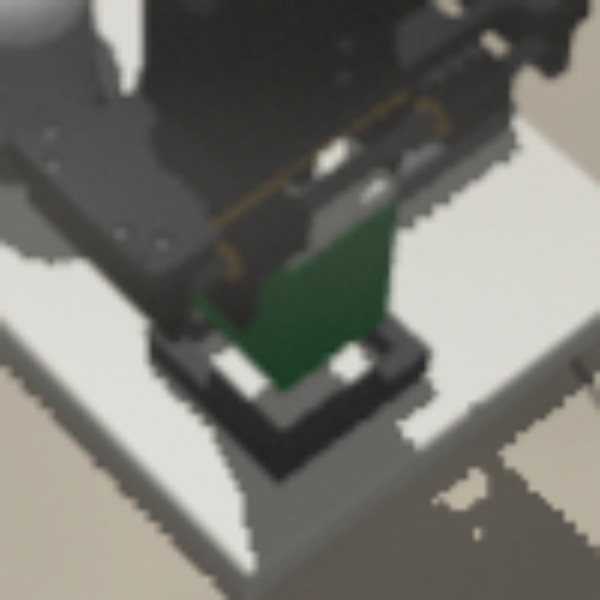

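The crop shows the green canister over the frame, with its lower corner at (285,385) and the frame's near inner corner at about (285,425). The plate is visible along both near sides. I'll shift about 3 mm, lower and re-measure.

Call:
play_rows:
  moves:
    - [[0.3,0.25,0.5],[0,0,0],0.4]
    - [[0.3,0.25,1.2],[0,0,0],0.4]
    - [[0.3,0.25,1.8],[0,0,0],0.4]
    - [[0.3,0.25,1.8],[0,0,0],0.4]
    - [[0.3,0.25,1.8],[0,0,0],0.4]

```text
clock: 11.37
tcp_pos: [0.5505, -0.1164, 0.0761]
ee_rot: [-0.001, 0.599, 0.801, -0.0]
contact_force: [0.0, 0.0, -1.9]
width: 0.0517
gripper_force: 30.0
```

```bash
cat > sq.py <<'E'
from m import *
from g import go
a=np.radians(16.4);e1=np.array([np.cos(a),np.sin(a)]);e2=np.array([-np.sin(a),np.cos(a)])
def sq(zlo=.045):
    im,d=snap("side");C=cloud("side",d);go(.5495,-.117,.055,16.4)
    hsv=cv2.cvtColor(im,cv2.COLOR_BGR2HSV);g=cv2.erode(cv2.inRange(hsv,(40,80,20),(90,255,255)),np.ones((2,2)))>0
    P=C[g];m=(np.hypot(P[:,0]-.55,P[:,1]+.115)<.06)&(P[:,2]>zlo)&(P[:,2]<.12);q=P[m][:,:2]-[.549,-.1152];u,v=q@e1,q@e2
    fu=u[v>np.median(v[u>-.015])+.006]; fv=v[u>-.020]
    print(m.sum(),"u-face",len(fu),np.median(fu).round(4),"->",(np.median(fu)+.026).round(4),"v-face",len(fv),np.median(fv).round(4),"->",(np.median(fv)+.026).round(4),"slope v/u",np.polyfit(u[u>-.02],fv,1)[0].round(3))
    return im
E
python3 -c "
from sq import *
im=sq();cv2.imwrite('pics/v6.png',cv2.resize(im[235:335,300:400],(600,600)))"
```

```text
clock 11.42 tcp [ 0.5508 -0.1164  0.0764] phi 16.4 shift [-0.02 -0.14  2.14] rot [-0. -0. -0.] width 0.0519 F [ 0.7 -0.1 -1.2]
309 u-face 30 -0.0266 -> -0.0006 v-face 212 -0.024 -> 0.002 slope v/u -0.007
```

View pics/v6.png

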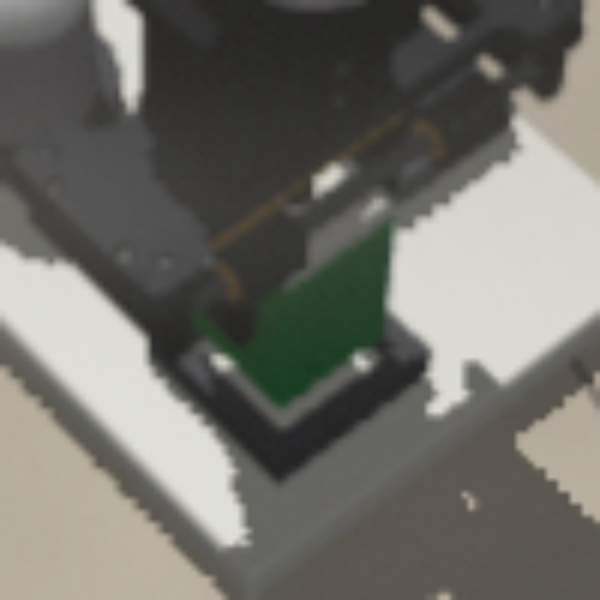

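The crop shows even gaps along both near sides (white slits at (220,360) and (363,358)). Measured offsets are under 1.5 mm, so I'll trim 1 mm in v and descend slowly.

Call:
play_rows:
  moves:
    - [[-0.1,0,0.2],[0,0,0],0.4]
    - [[-0.1,0,0.4],[0,0,0],0.4]
    - [[-0.1,0,0.6],[0,0,0],0.4]
    - [[-0.1,0,0.8],[0,0,0],0.4]
    - [[-0.1,0,0.8],[0,0,0],0.4]

```text
clock: 11.83
tcp_pos: [0.551, -0.1172, 0.0682]
ee_rot: [-0.0, 0.599, 0.801, -0.0]
contact_force: [-0.0, 1.1, -2.3]
width: 0.052
gripper_force: 30.0
```

```bash
python3 -c "
from sq import *
sq()"
```

```text
clock 11.88 tcp [ 0.5511 -0.1172  0.0684] phi 16.4 shift [ 0.06 -0.15  1.34] rot [-0. -0. -0.] width 0.052 F [ 0.4  0.3 -1.8]
293 u-face 29 -0.0265 -> -0.0005 v-face 202 -0.0249 -> 0.0011 slope v/u 0.002
```

Call:
play_rows:
  moves:
    - [[0,0,0.12],[0,0,0],0.4]
    - [[0,0,0.24],[0,0,0],0.4]
    - [[0,0,0.36],[0,0,0],0.4]
    - [[0,0,0.48],[0,0,0],0.4]
    - [[0,0,0.48],[0,0,0],0.4]

```text
clock: 12.3
tcp_pos: [0.5512, -0.1172, 0.0636]
ee_rot: [-0.0, 0.599, 0.801, -0.0]
contact_force: [-0.4, 0.7, -2.0]
width: 0.0516
gripper_force: 30.0
```

Call:
play_rows:
  moves:
    - [[0,0,0.15],[0,0,0],0.4]
    - [[0,0,0.3],[0,0,0],0.4]
    - [[0,0,0.45],[0,0,0],0.4]
    - [[0,0,0.6],[0,0,0],0.4]
    - [[0,0,0.6],[0,0,0],0.4]

```text
clock: 12.72
tcp_pos: [0.5511, -0.1172, 0.0575]
ee_rot: [-0.0, 0.599, 0.801, -0.0]
contact_force: [0.0, -0.7, -1.7]
width: 0.0517
gripper_force: 30.0
```

Call:
play_rows:
  moves:
    - [[0,0,0.08],[0,0,0],0.4]
    - [[0,0,0.16],[0,0,0],0.4]
    - [[0,0,0.24],[0,0,0],0.4]
    - [[0,0,0.24],[0,0,0],0.4]

```text
clock: 13.05
tcp_pos: [0.5512, -0.1173, 0.0553]
ee_rot: [-0.0, 0.599, 0.801, -0.0]
contact_force: [0.4, 0.9, -2.5]
width: 0.0517
gripper_force: 30.0
```

Call:
play_rows:
  moves:
    - [[0,0,0.06],[0,0,0],0.4]
    - [[0,0,0.12],[0,0,0],0.4]
    - [[0,0,0.14],[0,0,0],0.4]
    - [[0,0,0.14],[0,0,0],0.4]

```text
clock: 13.38
tcp_pos: [0.5514, -0.1173, 0.0544]
ee_rot: [0.0, 0.599, 0.801, 0.0]
contact_force: [-0.3, -0.2, 1.8]
width: 0.0518
gripper_force: 30.0
```

Seated: contact came at exactly +20 mm above the pickup height. Releasing and lifting.

Call:
play_rows:
  moves:
    - [[0,0,-0.04],[0,0,0],0.9]
    - [[0,0,-0.04],[0,0,0],1]
    - [[0,0,-0.04],[0,0,0],1]
    - [[0,0,-0.04],[0,0,0],1]
    - [[0,0,-0.04],[0,0,0],1]

```text
clock: 13.8
tcp_pos: [0.5514, -0.1173, 0.0544]
ee_rot: [0.0, 0.599, 0.801, 0.0]
contact_force: [-0.3, -0.3, -0.3]
width: 0.0775
gripper_force: 0.0
```

Call:
play_rows:
  moves:
    - [[0,0,-1.5],[0,0,0],1]
    - [[0,0,-4],[0,0,0],1]
    - [[0,0,-7],[0,0,0],1]
    - [[0,0,-9.5],[0,0,0],1]
    - [[0,0,-11],[0,0,0],1]

```text
clock: 14.22
tcp_pos: [0.5525, -0.1178, 0.1672]
ee_rot: [0.002, 0.599, 0.801, 0.0]
contact_force: [1.3, 0.3, 0.0]
width: 0.0866
gripper_force: 0.0
```

```bash
python3 - <<'E'
from m import *
from g import go
im,d=snap("side");C=cloud("side",d);P=C[190:340,255:420].reshape(-1,3)
for n,c,r in(("rc",(.504,.038),.012),("sc",(.549,-.1152),.03)):
    m=np.hypot(P[:,0]-c[0],P[:,1]-c[1])<r;print(n,"top z",np.sort(P[m][:,2])[-12:].round(3))
m=(np.hypot(P[:,0]-.549,P[:,1]+.1152)<.05)&(P[:,2]>.1)&(P[:,2]<.107);print("lid",rect(P[m][:,:2]),m.sum(),np.median(P[m][:,2]))
print(fitcan(C,(.504,.038),.045,.085))
m=(np.hypot(P[:,0]-.632,P[:,1]+.0074)<.03)&(P[:,2]>.08)&(P[:,2]<.09);print("cap",rect(P[m][:,:2]),m.sum(),np.median(P[m][:,2]))
go(.6325,-.0072,.14,16.4);go(.6325,-.0072,.14,60)
E
```

```text
rc top z [0.111 0.111 0.111 0.112 0.112 0.112 0.112 0.114 0.114 0.114 0.115 0.115]
sc top z [0.325 0.325 0.325 0.325 0.325 0.326 0.326 0.346 0.346 0.346 0.347 0.348]
lid (array([ 0.54847662, -0.11479082]), (52.40342712402344, 51.407535552978516), 15.691353797912598) 410 0.10453904212759679
(array([0.504 , 0.0389]), np.int64(216), np.float64(0.00092))
cap (array([ 0.62981628, -0.01377637]), (35.80326843261719, 22.873510360717773), 16.15343475341797) 52 0.0849436256009638
clock 14.27 tcp [ 0.5539 -0.1183  0.1693] phi 16.4 shift [ 8.45 10.66  2.95] rot [ 0.006  0.005 -0.   ] width 0.0868 F [0.1 0.4 1.8]
clock 14.27 tcp [ 0.5539 -0.1183  0.1693] phi 60 shift [ 8.45 10.66  2.95] rot [ 0.004  0.007 -0.761] width 0.0868 F [0.1 0.4 1.8]
```

Call:
play_rows:
  moves:
    - [[1,1.2,0],[0,0,0],0.5]
    - [[3,3.7,0],[0,0,0],0.2]
    - [[5.2,6.4,0],[0,0,0],0]
    - [[7.2,9,0],[0,0,0],0]
    - [[8.4,10.6,0],[0,0,0],0]

```text
clock: 14.68
tcp_pos: [0.6306, -0.0042, 0.1638]
ee_rot: [-0.0, 0.599, 0.801, 0.001]
contact_force: [0.8, 0.5, -0.3]
width: 0.0616
gripper_force: 0.0
```

Call:
play_rows:
  moves:
    - [[0,0,1],[0,0,0],0]
    - [[0,0,2],[0,0,0],0]
    - [[0,0,3],[0,0,0],0]
    - [[0,0,3],[0,0,0],0]
    - [[0,0,3],[0,0,0],0]

```text
clock: 15.1
tcp_pos: [0.6276, -0.0078, 0.1328]
ee_rot: [-0.002, 0.6, 0.8, -0.001]
contact_force: [-0.7, -0.7, 0.7]
width: 0.0288
gripper_force: 0.0
```

```bash
python3 g.py .6325 -.0072 .095 16.4
```

```text
clock 15.1 tcp [ 0.6276 -0.0078  0.1328] phi 16.4 shift [-0.09  0.5   3.78] rot [-0.004 -0.002 -0.002] width 0.0288 F [-0.7 -0.7  0.7]
```

Let the fingers close fully, and centre.

Call:
play_rows:
  moves:
    - [[0,0.4,0],[0,0,0],0]
    - [[0,0.4,1],[0,0,0],0]
    - [[0,0.4,2],[0,0,0],0]
    - [[0,0.4,3],[0,0,0],0]
    - [[0,0.4,3.5],[0,0,0],0]

```text
clock: 15.52
tcp_pos: [0.6319, -0.0056, 0.0974]
ee_rot: [-0.001, 0.599, 0.801, -0.001]
contact_force: [-0.3, -0.1, 0.2]
width: 0.0016
gripper_force: 0.0
```

Call:
play_rows:
  moves:
    - [[0,0,0],[0,0,0],0]
    - [[0,0,0],[0,0,0],0]
    - [[0,0,0],[0,0,0],0]

```text
clock: 15.77
tcp_pos: [0.6334, -0.0057, 0.0995]
ee_rot: [0.0, 0.599, 0.801, 0.0]
contact_force: [-0.3, -0.3, 0.4]
width: 0.0004
gripper_force: 0.0
```

```bash
python3 g.py .6325 -.0072 .084 16.4; python3 - <<'E'
from h import *
im,d=snap("side");cv2.imwrite("pics/v7.png",cv2.resize(im[170:290,310:430],(600,600)))
E
```

```text
clock 15.77 tcp [ 0.6334 -0.0057  0.0995] phi 16.4 shift [-0.12 -0.13  1.55] rot [ 0.  0. -0.] width 0.0004 F [-0.3 -0.3  0.4]
```

View pics/v7.png

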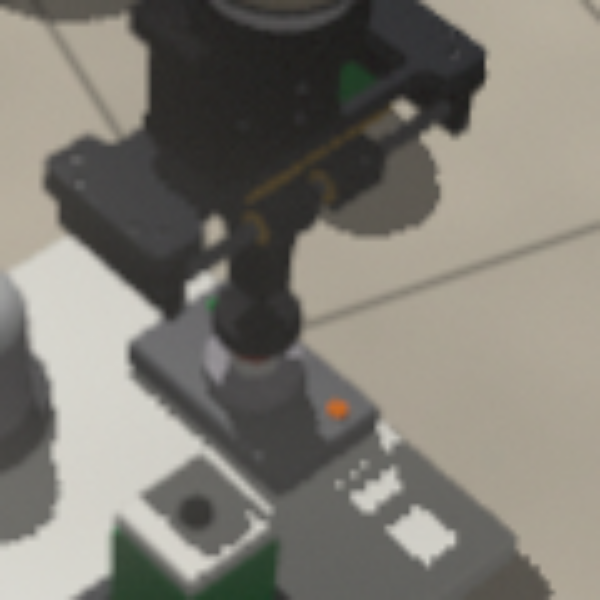

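The crop shows the closed fingertips centred over the black cap at (257,315), with both canisters seated. Lowering in small steps.

Call:
play_rows:
  moves:
    - [[-0.1,-0.1,0.3],[0,0,0],0]
    - [[-0.1,-0.1,0.7],[0,0,0],0]
    - [[-0.1,-0.1,1],[0,0,0],0]
    - [[-0.1,-0.1,1.2],[0,0,0],0]
    - [[-0.1,-0.1,1.2],[0,0,0],0]

```text
clock: 16.23
tcp_pos: [0.632, -0.0068, 0.0867]
ee_rot: [-0.001, 0.599, 0.801, -0.0]
contact_force: [0.1, -0.6, -0.9]
width: 0.0001
gripper_force: 0.0
```

Call:
play_rows:
  moves:
    - [[0,0,0.1],[0,0,0],0]
    - [[0,0,0.2],[0,0,0],0]
    - [[0,0,0.3],[0,0,0],0]
    - [[0,0,0.4],[0,0,0],0]
    - [[0,0,0.5],[0,0,0],0]

```text
clock: 16.65
tcp_pos: [0.6326, -0.0069, 0.0829]
ee_rot: [0.0, 0.599, 0.801, 0.0]
contact_force: [-0.6, 0.5, 3.8]
width: 0.0005
gripper_force: 1.8
```

Call:
play_rows:
  moves:
    - [[0,0,0.15],[0,0,0],0]
    - [[0,0,0.3],[0,0,0],0]
    - [[0,0,0.45],[0,0,0],0]
    - [[0,0,0.6],[0,0,0],0]
    - [[0,0,0.7],[0,0,0],0]

```text
clock: 17.07
tcp_pos: [0.6326, -0.0069, 0.076]
ee_rot: [0.0, 0.599, 0.801, 0.0]
contact_force: [-1.6, 0.7, 7.4]
width: 0.0008
gripper_force: 3.5
```

Call:
play_rows:
  moves:
    - [[0,0,0],[0,0,0],0]
    - [[0,0,0],[0,0,0],0]
    - [[0,0,0],[0,0,0],0]

```text
clock: 17.32
tcp_pos: [0.6326, -0.0069, 0.0761]
ee_rot: [0.0, 0.599, 0.801, 0.0]
contact_force: [-1.4, -0.4, 6.2]
width: 0.0005
gripper_force: 3.2
```

Call:
play_rows:
  moves:
    - [[0,0,0.1],[0,0,0],0]
    - [[0,0,0.2],[0,0,0],0]
    - [[0,0,0.2],[0,0,0],0]
    - [[0,0,0.2],[0,0,0],0]
    - [[0,0,0.2],[0,0,0],0]

```text
clock: 17.73
tcp_pos: [0.6327, -0.0069, 0.0743]
ee_rot: [0.0, 0.599, 0.801, 0.0]
contact_force: [-1.1, 0.5, 7.7]
width: 0.0002
gripper_force: 3.7
```

Call:
play_rows:
  moves:
    - [[0,0,0],[0,0,0],0]
    - [[0,0,0],[0,0,0],0]
    - [[0,0,0],[0,0,0],0]
    - [[0,0,0],[0,0,0],0]
    - [[0,0,0],[0,0,0],0]

```text
clock: 18.15
tcp_pos: [0.6326, -0.0069, 0.0743]
ee_rot: [0.0, 0.599, 0.801, 0.0]
contact_force: [-2.0, -0.2, 7.9]
width: 0.0002
gripper_force: 3.7
```

```bash
python3 - <<'E'
from h import *
f=[];ims=[]
for i in range(4):
    im,d=snap("side");ims.append(im);s=bot.get_state();f.append(s["contact_force"][2])
print(np.round(f,1),s["tcp_pos"].round(4))
im=np.mean(ims,0).astype(np.uint8);cv2.imwrite("pics/v8.png",cv2.resize(im[215:275,335:395],(600,600)))
C=cloud("side",d)[190:290,320:400].reshape(-1,3);m=(np.hypot(C[:,0]-.6315,C[:,1]+.0072)<.02)&(C[:,2]>.065)&(C[:,2]<.088);h=np.histogram(C[m][:,2],np.arange(.065,.089,.001));print(h[0])
E
```

```text
[6.9 7.5 7.6 6.7] [ 0.6327 -0.0069  0.0743]
[ 3  6  2  3  5  5  9 10 12 17 22 14 12  2  4  3  5  2  2  5  5  4  5]
```

View pics/v8.png

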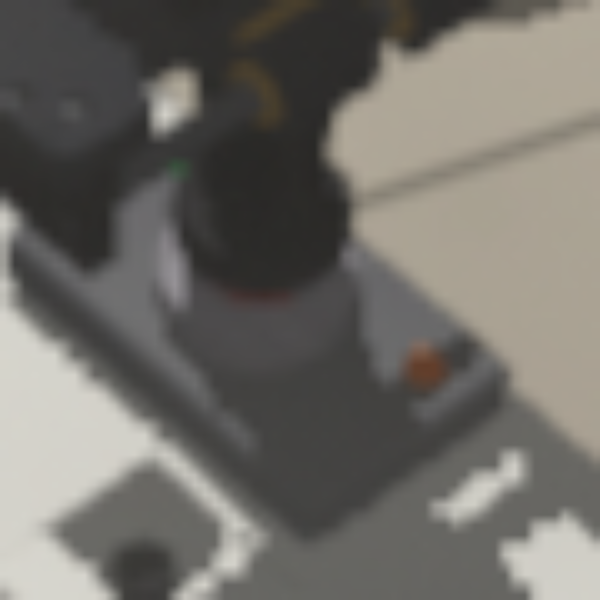

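The crop shows a thin red band just above the collar at (260,295) and no white. Depth puts the cap top at about 75 mm, and the push is a steady 7.5 N or so: half way. Handing in.

```bash
python3 -c "
from workcell import bot
print(bot.close_job())"
```

```text
the job is handed in; nothing more can be done
None
```

I handed the job in with both canisters seated in their own nests and the fingers still holding the plunger about half way down (about 9.7 mm, roughly 7.5 N); the hand-in did not report a verdict.

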